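# Index the rotary board table by one hole under the inspection microscope

## Robot

A 6-joint arm with a two-finger parallel gripper is mounted at the origin on the work surface. World frame = base frame: x ahead of the robot, y to its left, z up, the work surface at z = 0. Lengths are in m, angles in rad, forces in N, time in s.
With the tool pointing down it reaches from about 0.425 to 0.95 m from the base axis. Payload 3.5 kg.
Tool frame: the origin (TCP) lies midway between the tips of the shut fingers; the grasp point (between the pads) lies 19 mm behind it (ctrl.pinch_z is the distance from the TCP to the grasp point, in m); z points along the fingers, y is the line along which they close (so a half turn about z gives the same grasp; the last joint's range is limited). The gripper opens to 85 mm and grips with 20 to 120 N. Pads are 22 mm wide; open, the fingers measure 114 mm over their backs; the gripper's body (76 mm by 85 mm) begins 54 mm behind the grasp point. The pads swing forward as they close: fully open they stand 13 mm farther back than shut.
Start: joints at [-1.342, 0.286, 1.577, -0, 1.279, -0.15], TCP at [0.25, -0.627, 0.211] pointing down, gripper open.
Joint ranges: [-2.77, 2.77], [-0.9, 2.22], [0.21, 2.48], [-1.53, 4.67], [0.24, 2.81], [-2.84, 2.84]. Speed limits (rad/s): [2.79, 2.79, 3.14, 3.14, 3.14, 3.14].

## Interface

Orientations are given as a unit quaternion [x, y, z, w].
In Python, from plant import get_state, viewer, sign_off, ctrl gives the robot as it stands. The module is installed in compiled form; this text tells all that it offers.
- The arm moves only by the shell command python3 -m handwheel 'ROWS' [FORCE]. ROWS is JSON, a list that holds one entry, the list of rows, each a list of 5 numbers: the finger opening in m, from 0 to 0.0854, then the shift along the tool's x, y, z in m, then the turn about the tool's z in degrees. In form: [[[claw, x, y, z, spin], ...]]. A call has 1 to 12 rows; each row shifts and turns the commanded pose from where the row before left it, along the tool's axes as they then stand; what a row does not reach is not made up. A row lasts 1/12 s, in which the tool goes at most 41.7 mm and 7.16 degrees, less where a joint would pass 70% of its speed; a pose out of reach is approached as far as the arm can. A call is refused whole if a number of a shift passes 0.0417 or a number of a turn 7.16, either way. A call with a gripper value outside its range is refused whole. The fingers move at their own pace and stop on an object; FORCE is the grip in N (left out, the last holds). Time passes only in rows, so rows that do not move let the fingers close. It gives the time, the measured TCP pose, the force, the opening and the grip force at its end, in the units of the state.
- get_state(): the state, without advancing time (a new reading comes with each control period).
- viewer.read_camera(name): name is "scene" or "side" or "wrist"; returns the picture (480x640x3 uint8, blue, green, red); there is no depth.
- viewer.camera_params(name): a dict with "fov_y" (degrees; the focal length in pixels is half the picture's height over the tangent of half this angle, whatever the lens; pixels are square), "cx", "cy" (the principal point, pixels), "xyz" and "attitude" of the camera in the world; the wrist camera has in their place "hand_eye" (4x4, takes a point from camera to tool coordinates, whose origin is the TCP and whose axes are the flange's). Camera axes: x right, y up, looking along -z (the intrinsics and any distortion apply to the point x, -y, -z); pixel columns grow to the right and rows downward; lengths in m; the calibration is good to about 2 mm. A picture is of the moment at which its call begins: read the wrist's pose just before it. camera_params takes no time and is no camera call.
- sign_off(): hands the job in; it is judged then, once.
Trained networks look in the newest picture that a camera, given by its name, has taken for a name from the list of things; names that differ only in an ending like _2 or _b are one class to them, and where a whole thing is asked for, a point or a joint stands for the part that bears it (a point fixed in the world has none). Each returns a list of dicts, best first, with "confidence" (0 to 1); they miss things now and then, are a little off and sometimes report something else, mostly with a low value. They report only what shows in the picture. A call takes as long as a camera call.
- viewer.look_for(camera, name): "extent" ([left, top, width, height] as shares, 0 to 1, of the picture: columns of its width, rows of its height, round what is visible of it).
- viewer.outline_of(camera, name): "mask" (480x640 bool, what is visible of it) and "extent" ([left, top, width, height] as shares, 0 to 1, of the picture: columns of its width, rows of its height, round what is visible of it).
- viewer.pinpoint(camera, name): "xy" ([column, row] as shares, 0 to 1, of the picture: columns of its width, rows of its height: a listed point, or the origin of a listed thing).
The state is a dict: "time": time; "qpos": joint angles; "dq": joint speeds; "joint_efforts": joint torques, N m; "eef_pos": TCP position; "tcp_rot": TCP orientation; "contact_force": force on the tool from outside, world axes, zero at the start; "wrist_torque": the same for the moment, N m; "opening": opening from 0.0 (shut) to 1.0 (fully open); "finger_force": force on a finger pad.
Only numpy, scipy, OpenCV 4.12 (cv2) and the standard library are available. Lean on these libraries where they do the work, as an engineer would, in place of code of your own. Each camera call takes 0.05 s, during which the arm holds its last target. There are 200 camera calls.

## Task

The board under the inspection microscope is done. With a fingertip press in the black-capped indexing plunger on the rim of the rotary table, turn the table one hole - the way that brings the board with the finned heat sink straight under the microscope - and let the plunger spring fully up in that hole. Don't turn the wrong way or run past that hole, leave the boards lying in their nests, and leave the loose things on the bench as they are.

Things in the scene. Friction and masses are not known exactly. Their poses are not given: they have to be found in the camera images.
- fixture: rotary indexing fixture, bolted down: round grey base, 344 mm diameter, 12 mm thick. Above it the fixed steel index plate, 336 mm diameter, top face 40 mm above the bench: a circular slot 6 mm wide joins eight holes, one every 45 degrees, 140 mm from the axis. Origin: on the turntable's axis at bench level; z up, x towards the microscope's column on the rim, 200 mm from the axis
- microscope_spot (a point): inspection spot straight below the black microscope: 80 mm from the turntable's axis, 57 mm above the bench, where the underside centre of a board comes to lie. The microscope's lowest part (ring light, 42 mm diameter) is 119 mm above the bench, its top 220 mm
- turntable_top (a point): centre of the turntable's top face, 54 mm above the bench; x points away from the plunger and turns with the table. The turntable is an aluminium disc of 226 mm diameter with eight nests every 45 degrees, centred 80 mm from the axis: grey pads 3 mm high inside four steel pins that reach 63 mm above the bench
- turntable (a joint): angle of the turntable (rad), growing anticlockwise seen from above. 0 at the start, plunger up in a hole; the neighbouring holes are at +0.785 and -0.785. It turns endlessly either way with about 0.1 N m of friction, but is locked (under 1 mm of play at the plunger) while the plunger's collar sits in a hole
- plunger (a joint): how far the indexing plunger is pressed in (down), m: 0 fully up, 0.011 bottom stop; its spring needs about 4 N at 0 and 8 N at the stop. From 0.008 on the table is free. Between holes the round-nosed collar (10 mm) slides under the index plate at about 0.008 and springs up to 0 by itself in the next hole (11.4 mm wide), drawing the table in from up to 3 mm off
- plunger_cap: black plastic cap of the plunger: flat round top of 26 mm diameter, widening to 32 mm, 9 mm high, on a 12 mm shank, 140 mm from the turntable's axis, and turning with the table. Origin: centre of its underside. It stands on the table's lug, 38 mm wide, faces 44 to 54 mm above the bench, whose end is 162 mm from the axis
- plunger_top (a point): centre of the flat top of the plunger's cap, where a fingertip presses; 86 mm above the bench with the plunger up. At the start it is straight across the axis from the microscope. A fingertip pressing here can drag the table round by friction (about 1 N sideways is needed)
- board_heatsink: loose round green circuit board, 44 mm diameter, 2 mm thick, that carries one square finned aluminium heat sink of 22 x 22 x 16 mm in its middle; it lies in a nest next to the microscope's, on the left or on the right. Origin: centre of its underside, 57 mm above the bench in a nest
- board_cans: loose round board of the same size with two upright aluminium capacitor cans (12 mm diameter, 14 mm tall); in the nest on the microscope's other side. Origin: centre of its underside
- board_chips: loose round board of the same size with only flat chips and a low connector; at the start in the nest below the microscope, already inspected. Origin: centre of its underside
- screwdriver: loose screwdriver, 170 mm long, lying flat; bystander. Origin: on its underside, about its middle
- solder_spool: loose spool of solder wire, 60 mm diameter, 44 mm tall, standing on its end; bystander. Origin: on its underside, about its middle
- flux_bottle: small loose bottle, 36 mm diameter, 85 mm tall, upright; bystander. Origin: on its underside, about its middle
- spare_pcb: loose rectangular green circuit board, 70 x 45 mm, up to 13 mm high, lying on the bench; bystander. Origin: on its underside, about its middle
- tweezers: loose steel tweezers, 128 mm long, 8 mm high, lying flat; bystander. Origin: on its underside, about its middle
- tape_reel: loose component reel, 90 mm diameter, 14 mm high, lying flat; bystander. Origin: on its underside, about its middle
- parts_box: loose small open black box, 90 x 70 x 35 mm; bystander. Origin: on its underside, about its middle

How it is judged:
On the way, in this order (a step that is already met when the one before it is completed fails the run):
1. a finger has pressed the plunger in, clear of the index plate (value of joint plunger above 0.0072 m and contact force between the fingers and plunger_cap above 0.5 N), for 0.05 s.
2. the table has turned one hole and the plunger has sprung up in that hole ((value of joint turntable above 0.74 rad or value of joint turntable below -0.74 rad) and value of joint plunger below 0.002 m), for 0.2 s.
At the end, for the whole second after the job is handed in: The board with the heat sink lies within 6 mm (horizontally) of the spot under the microscope, the turntable is one hole (0.785 rad, within 0.045) from where it started and at rest, the plunger is up to within 2 mm, and the three boards lie flat in their nests (horizontal distance between board_heatsink and microscope_spot below 0.006 m and value of joint plunger below 0.002 m and (value of joint turntable between 0.74 and 0.83 rad or value of joint turntable between -0.83 and -0.74 rad) and velocity of joint turntable between -0.02 and 0.02 rad/s and height (world z) of each of board_heatsink, board_cans, board_chips below 0.06 m and angle between each of board_heatsink, board_cans, board_chips's own z axis and vertical below 0.06 rad); the robot touches nothing.
It fails at once if the table is turned more than about 20 degrees the wrong way (horizontal distance between board_heatsink and microscope_spot above 0.085 m).
It fails at once if the table runs more than about 15 degrees past the next hole (value of joint turntable above 1.05 rad or value of joint turntable below -1.05 rad).
It fails at once if a board is lifted or tipped out of its nest (height (world z) of any of board_heatsink, board_cans, board_chips above 0.064 m or angle between any of board_heatsink, board_cans, board_chips's own z axis and vertical above 0.2 rad).
It fails at once if a loose thing on the bench is shifted by more than 20 mm (distance of any of screwdriver, solder_spool, flux_bottle, spare_pcb, tweezers, tape_reel, parts_box from where it was at the start of the episode above 0.02 m).
It also fails if it takes over 35 s, if anything falls off the work surface, if the arm or the gripper's body presses on something with over 40 N, if the wrist force passes 120 N, or if a joint passes its speed limit or range.

## Working session

There is one attempt and no reset: what is moved stays moved. The work goes in short steps, Python scripts to look and compute and a shell command to move; the robot and the scene stay as the last step left them, time stands still between calls to the robot, and variables do not carry over. Pictures are saved under pics/ and viewed, at most 10 in all, crops included, and the job is handed in when it is done.

```bash
mkdir -p pics; cat > h.py <<'E'
import numpy as np, cv2
from plant import get_state, viewer, sign_off, ctrl
from scipy.spatial.transform import Rotation as R
def ray(cam,u,v,st=None):
    p=viewer.camera_params(cam); f=240/np.tan(np.radians(p['fov_y'])/2)
    d=np.array([(u-p['cx'])/f,-(v-p['cy'])/f,-1.])
    if cam=='wrist':
        H=np.array(p['hand_eye']); T=R.from_quat(st['tcp_rot'])
        return T.apply(H[:3,3])+st['eef_pos'],T.apply(H[:3,:3]@d)
    a=np.array(p['attitude']); A=R.from_quat(a).as_matrix() if a.size==4 else a.reshape(3,3)
    return np.array(p['xyz']),A@d
def onz(cam,u,v,z,st=None):
    o,d=ray(cam,u,v,st); return o+d*(z-o[2])/d[2]
E
python3 - <<'E'
from h import *
for c in ['scene','side','wrist']:
    cv2.imwrite(f'pics/{c}0.png',viewer.read_camera(c)); print(c,viewer.camera_params(c))
    st=get_state()
    for n,z in [('plunger_top',.086),('turntable_top',.054),('microscope_spot',.057),('board_heatsink',.057),('board_cans',.057),('fixture',0),('flux_bottle',0),('solder_spool',0)]:
        for r in viewer.pinpoint(c,n)[:1]:
            u,v=r['xy'][0]*640,r['xy'][1]*480
            print(n,round(r['confidence'],2),round(u),round(v),onz(c,u,v,z,st).round(4))
print(get_state())
E
```

```text
scene {'fov_y': 53.97284682360112, 'cx': 318.01360654234844, 'cy': 238.65923912896253, 'xyz': array([ 1.03221119, -0.74166183,  0.89032905]), 'attitude': array([0.38595694, 0.11573562, 0.28475112, 0.86980418])}
plunger_top 0.63 280 249 [ 0.4781 -0.1072  0.086 ]
turntable_top 0.78 332 275 [ 0.6137 -0.0771  0.054 ]
microscope_spot 0.78 367 284 [ 0.6992 -0.0532  0.057 ]
board_heatsink 0.52 364 269 [ 0.6665 -0.016   0.057 ]
board_cans 0.65 348 299 [ 0.6881 -0.1191  0.057 ]
fixture 0.59 332 292 [ 0.6191 -0.0829  0.    ]
flux_bottle 0.78 247 331 [ 0.5317 -0.2967  0.    ]
solder_spool 0.6 305 369 [ 0.6978 -0.296   0.    ]
side {'fov_y': 43.728792190639254, 'cx': 328.5848277843877, 'cy': 237.0779465711645, 'xyz': array([ 0.42195787, -0.88110767,  1.0816944 ]), 'attitude': array([ 0.35281662, -0.01585386, -0.06584527,  0.93323817])}
plunger_top 0.69 316 275 [ 0.4819 -0.112   0.086 ]
turntable_top 0.69 424 463 [ 0.6187 -0.5175  0.054 ]
microscope_spot 0.91 407 256 [ 0.6913 -0.0654  0.057 ]
board_heatsink 0.55 386 241 [ 0.654  -0.0153  0.057 ]
board_cans 0.76 411 275 [ 0.6873 -0.1193  0.057 ]
f
[... 590 characters left out ...]
ime': 1.35, 'qpos': array([-1.34200745e+00,  2.86278846e-01,  1.57668378e+00,  7.93003365e-06,
        1.27864202e+00, -1.49998227e-01]), 'dq': array([ 0.00284183, -0.00108492,  0.00208829,  0.00031034, -0.00304108,
        0.0008707 ]), 'joint_efforts': array([-5.73617344e-04, -4.05958807e+01, -2.92930520e+01, -1.61793732e-04,
        6.54729938e-04,  9.37284383e-07]), 'eef_pos': array([ 0.24963743, -0.62712281,  0.21094778]), 'tcp_rot': array([ 9.82118802e-01,  1.88262205e-01,  3.55795127e-06, -6.13947822e-06]), 'contact_force': array([ 0.17009942, -0.54898877, -0.13881635]), 'wrist_torque': array([ 0.01792528,  0.01495389, -0.02204893]), 'finger_force': 0.0, 'opening': 1.0017774740203176}
```

View pics/scene0.png

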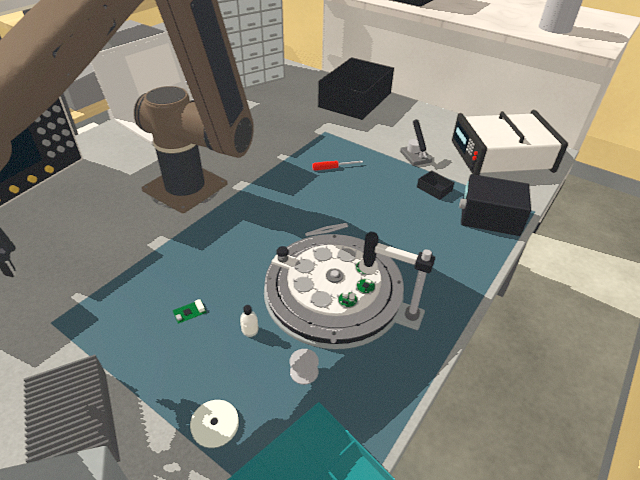

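View pics/side0.png

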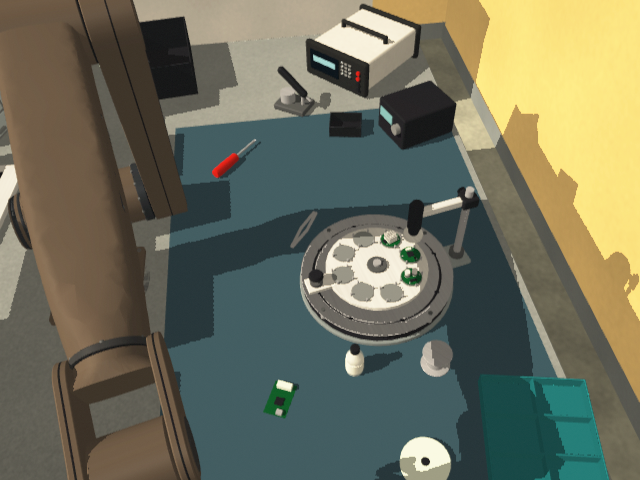

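```bash
python3 - <<'E'
from h import *
a=cv2.imread('pics/scene0.png')[225:345,255:415]; b=cv2.imread('pics/side0.png')[195:315,295:455]
cv2.imwrite('pics/z.png',np.hstack([cv2.resize(x,None,fx=2.5*2,fy=2.5*2,interpolation=cv2.INTER_CUBIC)[:, :] for x in (a,b)])[:, :][::2,::2])
cv2.imwrite('pics/z1.png',cv2.resize(b,None,fx=5,fy=5,interpolation=cv2.INTER_CUBIC))
E
```

```text
(no output)
```

View pics/z1.png

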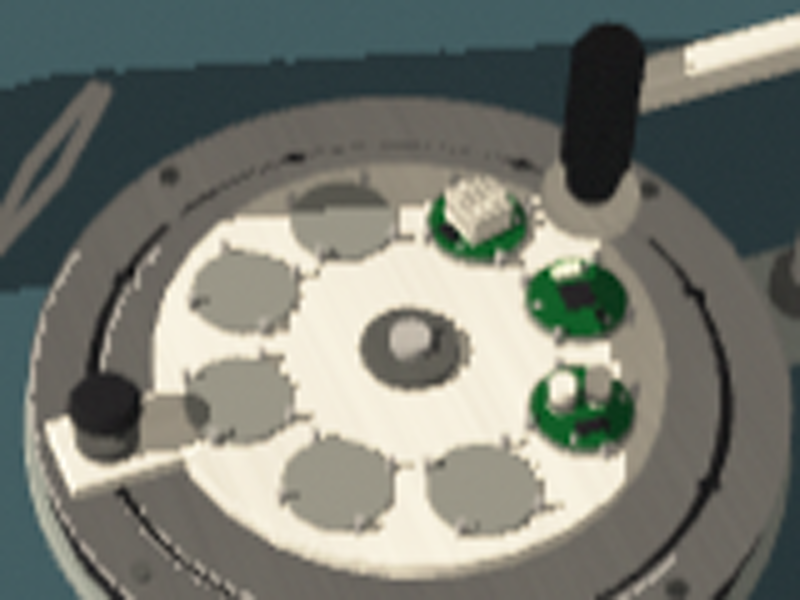

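View pics/z.png

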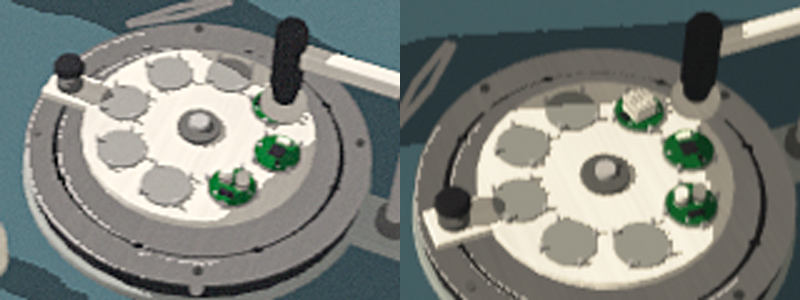

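```bash
python3 -m handwheel '[[[0,0.024,-0.023,0,0],[0,0.024,-0.023,0,0],[0,0.024,-0.023,0,0],[0,0.024,-0.023,0,0],[0,0.024,-0.023,0,0],[0,0.024,-0.023,0,0],[0,0.024,-0.023,0,0],[0,0.024,-0.023,0,0],[0,0.024,-0.023,0,0],[0,0.024,-0.023,0,0],[0,0.024,-0.023,0,0],[0,0.024,-0.023,0,0]]]'; python3 -m handwheel '[[[0,0.024,-0.024,0,0],[0,0.024,-0.024,0,0],[0,0.024,-0.024,0,0],[0,0.024,-0.024,0,0],[0,0,0,0,0],[0,0,0,0,0]]]'
cat > m.py <<'E'
from h import *
st=get_state(); im=viewer.read_camera('wrist')
print(st['eef_pos'].round(4),st['tcp_rot'].round(4),st['opening'],st['contact_force'].round(2),st['time'],st['qpos'].round(2))
for n,z in [('plunger_top',.086),('turntable_top',.054),('microscope_spot',.057),('board_heatsink',.057),('board_cans',.057),('board_chips',.057)]:
    for r in viewer.pinpoint('wrist',n)[:1]:
        u,v=r['xy'][0]*640,r['xy'][1]*480
        p=onz('wrist',u,v,z,st); print(n,round(r['confidence'],2),round(u),round(v),p.round(4),'tool',R.from_quat(st['tcp_rot']).inv().apply(p-st['eef_pos']).round(4))
import sys; cv2.imwrite('pics/%s.png'%sys.argv[1],im)
E
python3 m.py w1
```

```text
time: 2.35
eef_pos: [0.4156, -0.2627, 0.2112]
tcp_rot: [0.982, 0.188, 0.0, 0.0]
contact_force: [1.0, -0.1, 0.4]
opening: -0.001
finger_force: 0.0
time: 2.85
eef_pos: [0.4692, -0.1381, 0.2111]
tcp_rot: [0.982, 0.19, 0.0, 0.0]
contact_force: [-0.2, -0.3, -0.1]
opening: -0.005
finger_force: 0.0
[ 0.4692 -0.1381  0.2111] [9.818e-01 1.901e-01 1.000e-04 2.000e-04] -0.0046795777172732545 [-0.18 -0.33 -0.14] 2.85 [-0.49 -0.13  2.02 -0.    1.25  0.69]
plunger_top 0.61 284 195 [ 0.4813 -0.1048  0.086 ] tool [ 0.0236 -0.0264  0.1251]
turntable_top 0.83 315 17 [ 0.6196 -0.0771  0.054 ] tool [ 0.1623 -0.0006  0.1571]
```

View pics/w1.png

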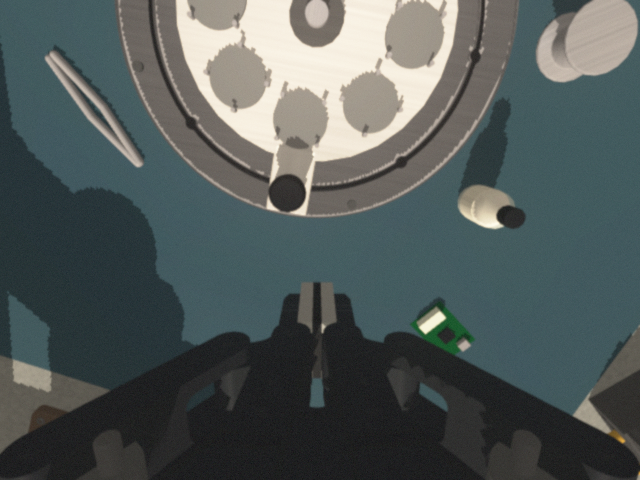

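```bash
python3 -m handwheel '[[[0,0.008,-0.008,0.028,0],[0,0.008,-0.008,0.028,0],[0,0.008,-0.008,0.028,0],[0,0,0,0,0],[0,0,0,0,0]]]'; python3 m.py w2; python3 - <<'E'
from h import *
im=cv2.imread('pics/w2.png'); st=get_state()
p=viewer.outline_of('wrist','plunger_cap')
for r in p[:1]: print(r['confidence'],(np.array(r['extent'])*[640,480,640,480]).round())
E
```

```text
time: 3.62
eef_pos: [0.481, -0.1081, 0.1255]
tcp_rot: [0.982, 0.188, -0.002, -0.001]
contact_force: [0.6, -0.2, 1.3]
opening: 0.003
finger_force: 0.0
[ 0.481  -0.1081  0.1255] [ 0.9821  0.1883 -0.0018 -0.0011] 0.0029952151163189548 [ 0.56 -0.25  1.34] 3.6167 [-0.43 -0.03  2.09 -0.    1.08  0.76]
plunger_top 0.8 314 255 [ 0.4814 -0.1066  0.086 ] tool [ 0.0011 -0.0011  0.0395]
turntable_top 0.96 352 10 [ 0.6198 -0.0755  0.054 ] tool [0.1412 0.0212 0.071 ]
board_chips 0.26 352 13 [ 0.6177 -0.0762  0.057 ] tool [0.1391 0.0211 0.068 ]
0.66 [289. 224.  51.  48.]
```

View pics/w2.png

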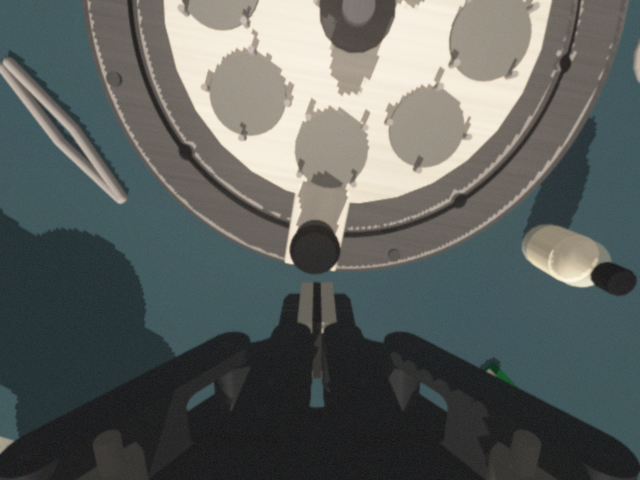

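```bash
python3 -m handwheel '[[[0,0.002,-0.001,0.019,0],[0,0.001,0,0.018,0],[0,0,0,0,0],[0,0,0,0.003,0],[0,0,0,0.003,0],[0,0,0,0,0],[0,0,0,0,0]]]';python3 -m handwheel '[[[0,0,0,0.003,0],[0,0,0,0.0025,0],[0,0,0,0,0],[0,0,0,0,0]]]'
```

```text
time: 4.6
eef_pos: [0.4852, -0.1065, 0.0847]
tcp_rot: [0.982, 0.188, 0.001, 0.0]
contact_force: [-0.2, 0.4, 0.8]
opening: 0.002
finger_force: 0.0
time: 4.93
eef_pos: [0.4845, -0.1062, 0.0783]
tcp_rot: [0.982, 0.188, -0.0, -0.0]
contact_force: [-0.2, 0.6, -0.4]
opening: -0.003
finger_force: 0.0
```

```bash
python3 m.py w3; python3 -c "
import cv2;a=cv2.imread('pics/w3.png');cv2.imwrite('pics/w3c.png',cv2.resize(a[150:400,200:450],None,fx=2.2,fy=2.2))"
```

```text
[ 0.4845 -0.1062  0.0783] [ 9.821e-01  1.882e-01 -2.000e-04 -1.000e-04] -0.002584622419067502 [-0.18  0.63 -0.38] 4.9333 [-0.42  0.05  2.11 -0.    0.98  0.77]
plunger_top 0.76 313 296 [ 0.4809 -0.1065  0.086 ] tool [-0.0035 -0.0011 -0.0077]
microscope_spot 0.6 313 288 [ 0.4721 -0.1094  0.057 ] tool [-0.0127 -0.0017  0.0213]
```

View pics/w3c.png

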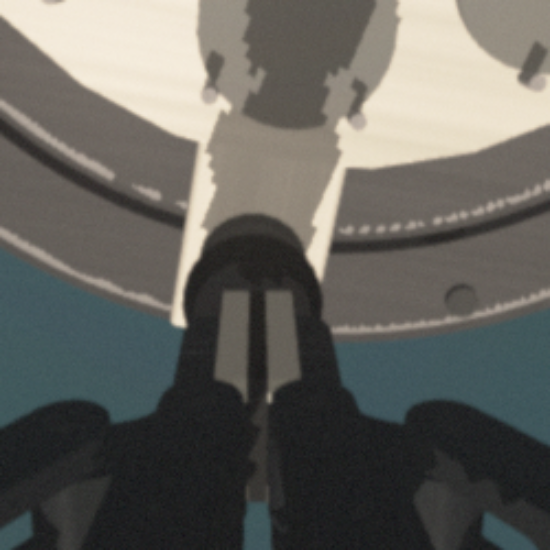

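```bash
python3 -m handwheel '[[[0,-0.002,-0.001,0.001,0],[0,0,0,0.001,0],[0,0,0,0,0],[0,0,0,0,0]]]'; python3 - <<'E'
from h import *
st=get_state(); print(st)
p=viewer.camera_params('wrist'); H=np.array(p['hand_eye']); f=240/np.tan(np.radians(p['fov_y'])/2)
for t in ([0,0,0],[.011,0,0],[-.011,0,0],[.011,.006,0]):
    c=np.linalg.inv(H)@np.r_[t,1]; print(t,p['cx']+f*c[0]/-c[2],p['cy']-f*c[1]/-c[2])
E
```

```text
time: 5.62
eef_pos: [0.4823, -0.106, 0.0763]
tcp_rot: [0.982, 0.188, -0.0, -0.0]
contact_force: [-0.6, 0.3, -0.5]
opening: -0.001
finger_force: 0.0
{'time': 5.6167, 'qpos': array([-4.22167553e-01,  4.54207574e-02,  2.11796043e+00,  2.60500072e-05,
        9.78398897e-01,  7.69895371e-01]), 'dq': array([-0.00011672,  0.0007744 , -0.00252747,  0.00041079, -0.00152211,
        0.00023752]), 'joint_efforts': array([ 9.99896001e-04, -2.68244165e+01, -2.49601221e+01, -1.43780157e-04,
        2.93691104e-03, -1.23756686e-04]), 'eef_pos': array([ 0.48234709, -0.10604046,  0.07631015]), 'tcp_rot': array([ 9.82125007e-01,  1.88229811e-01, -7.05278183e-05, -6.26510172e-05]), 'contact_force': array([-0.60442807,  0.29711063, -0.54890952]), 'wrist_torque': array([-0.02860694, -0.03676476, -0.01546597]), 'finger_force': 0.0, 'opening': -0.0005452633488125912}
[0, 0, 0] 315.4615600511387 282.7533161206326
[0.011, 0, 0] 315.453210989788 262.2467775435098
[-0.011, 0, 0] 315.46962185778557 302.554314348146
[0.011, 0.006, 0] 327.5721503793379 262.2535944695804
```

```bash
python3 - <<'E'
from h import *
S=viewer.read_camera('side');C=viewer.read_camera('scene');W=viewer.read_camera('wrist')
for c in ('side','scene'):
    p=viewer.camera_params(c);f=240/np.tan(np.radians(p['fov_y'])/2);A=R.from_quat(p['attitude'])
    for q in (get_state()['eef_pos'],[.482,-.106,.086]):
        d=A.inv().apply(np.array(q)-p['xyz']);print(c,p['cx']+f*d[0]/-d[2],p['cy']-f*d[1]/-d[2])
z=lambda a,u,v:cv2.resize(a[v-50:v+50,u-40:u+40],(400,500),interpolation=cv2.INTER_CUBIC)
cv2.imwrite('pics/c4.png',np.hstack([z(S,316,270),z(C,282,250)]))
for n in ('plunger_cap',):
  for c in('side','scene'):
    r=viewer.outline_of(c,n)[:1]; print(c,[(x['confidence'],np.array(x['extent'])*[640,480,640,480]) for x in r])
E
```

```text
side 315.86661589039426 275.7419734268487
side 315.4716744436922 272.96473396507963
scene 281.93381281476934 252.30100749938478
scene 281.66981879991135 249.41125008574423
side [(0.61, array([311.68 , 277.008,  12.608,   7.2  ]))]
scene [(0.72, array([339.2  , 288.912,  20.416,  16.992]))]
```

View pics/c4.png

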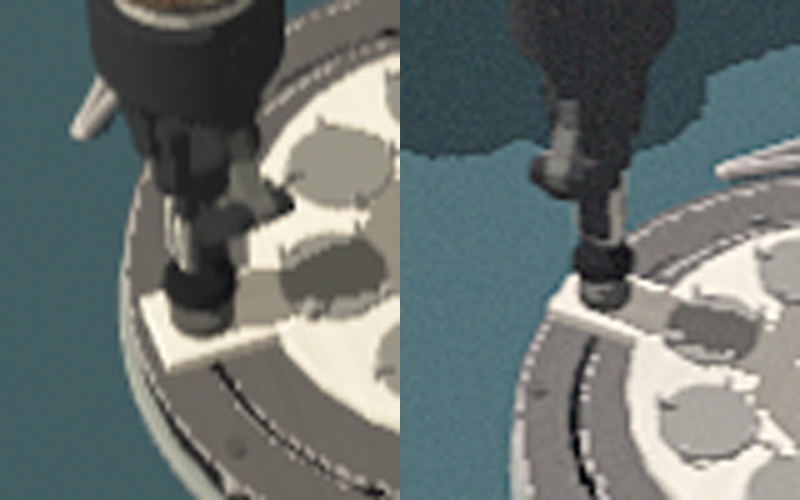

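```bash
for i in 1 2; do python3 -m handwheel '[[[0,0,0,0.0015,0],[0,0,0,0,0]]]' | egrep 'pos|force'; done;  python3 -c "
from h import *
print(get_state()['joint_efforts'])"
```

```text
eef_pos: [0.4823, -0.106, 0.0747]
contact_force: [-0.6, -0.3, 0.3]
finger_force: 0.0
eef_pos: [0.4823, -0.106, 0.0731]
contact_force: [0.1, -0.2, 0.3]
finger_force: 0.0
[-1.09306251e-02 -2.70693755e+01 -2.51432079e+01  6.01028132e-04
 -2.61658430e-02  2.29985324e-05]
```

```bash
for i in 1 2; do python3 -m handwheel '[[[0,0,0,0.0015,0],[0,0,0,0,0]]]' | egrep 'pos|force'; done; python3 -m handwheel '[[[0,0,0,0.0015,0],[0,0,0,0,0]]]' | egrep 'pos|force'
```

```text
eef_pos: [0.4823, -0.106, 0.0716]
contact_force: [1.0, 0.2, 0.9]
finger_force: 0.0
eef_pos: [0.4823, -0.106, 0.0701]
contact_force: [-0.1, 0.1, -0.0]
finger_force: 0.0
eef_pos: [0.4823, -0.106, 0.0687]
contact_force: [0.3, 0.7, -0.4]
finger_force: 0.0
```

```bash
python3 m.py w5; python3 -c "
from h import *
S=viewer.read_camera('side');C=viewer.read_camera('scene');W=viewer.read_camera('wrist')
z=lambda a,u,v:cv2.resize(a[v-50:v+50,u-27:u+27],(270,500),interpolation=cv2.INTER_CUBIC)
cv2.imwrite('pics/c5.png',np.hstack([z(S,316,270),z(C,282,250),cv2.resize(W[210:335,285:350],(260,500))]))"
```

```text
[ 0.4823 -0.106   0.0687] [ 9.821e-01  1.883e-01 -2.000e-04 -1.000e-04] 0.0020823733841510623 [ 0.34  0.72 -0.37] 6.7 [-0.42  0.06  2.12  0.    0.96  0.77]
```

View pics/c5.png

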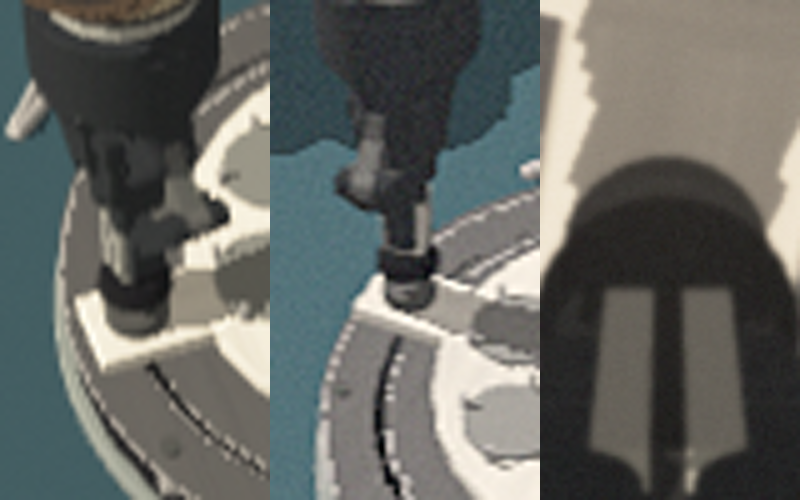

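```bash
python3 -m handwheel '[[[0,0,0,0.0015,0],[0,0,0,0,0]]]' | egrep 'pos|contact'; python3 -m handwheel '[[[0,0,0,0.0015,0],[0,0,0,0,0]]]' | egrep 'pos|contact'; python3 -m handwheel '[[[0,0,0,0.0015,0],[0,0,0,0,0]]]' | egrep 'pos|contact'
```

```text
eef_pos: [0.4823, -0.106, 0.0672]
contact_force: [0.1, -0.3, 0.2]
eef_pos: [0.4824, -0.1061, 0.0658]
contact_force: [-0.8, -0.2, -0.3]
eef_pos: [0.4826, -0.1061, 0.0647]
contact_force: [-1.9, -0.6, 4.4]
```

Contact begins at TCP z ≈ 0.065, so the real tips sit about 20 mm behind the nominal TCP. I'll press from there.

```bash
python3 -m handwheel '[[[0,0,0,0.002,0],[0,0,0,0.002,0],[0,0,0,0.002,0],[0,0,0,0.002,0],[0,0,0,0,0],[0,0,0,0,0]]]' | egrep 'pos|force|time'; python3 -m handwheel '[[[0,0,0,0.001,0],[0,0,0,0,0]]]' | egrep 'pos|contact'
```

```text
time: 8.2
eef_pos: [0.4827, -0.1063, 0.0569]
contact_force: [-2.4, 1.5, 6.7]
finger_force: 3.2
eef_pos: [0.4827, -0.1063, 0.0559]
contact_force: [-2.4, 0.6, 7.5]
```

```bash
python3 -m handwheel '[[[0,0.0005,-0.003,0,1.25],[0,0.0011,-0.006,0,2.5],[0,0.0011,-0.006,0,2.5],[0,0.0011,-0.006,0,2.5],[0,0,0,0,0]]]' | egrep 'pos|rot|force|time'; python3 - <<'E'
from h import *
for c in ('side','scene'):
    viewer.read_camera(c)
    for n,z in (('plunger_cap',.067),('board_chips',.057),('board_heatsink',.057)):
        for r in viewer.pinpoint(c,n)[:1]:
            p=onz(c,r['xy'][0]*640,r['xy'][1]*480,z); d=p-[.619,-.076,0]; print(c,n,round(r['confidence'],2),p.round(3),np.degrees(np.arctan2(d[1],d[0])).round(1))
E
```

```text
time: 8.78
eef_pos: [0.48, -0.0846, 0.0562]
tcp_rot: [0.994, 0.112, 0.001, 0.0]
contact_force: [-1.6, 0.4, 6.7]
finger_force: 3.3
side plunger_cap 0.4 [ 0.477 -0.089  0.067] -174.6
side board_chips 0.69 [ 0.703 -0.076  0.057] 0.1
side board_heatsink 0.82 [ 0.665 -0.027  0.057] 47.2
scene plunger_cap 0.55 [ 0.489 -0.084  0.067] -176.4
scene board_chips 0.5 [ 0.69  -0.069  0.057] 5.7
scene board_heatsink 0.46 [ 0.678 -0.018  0.057] 44.3
```

```bash
python3 -m handwheel '[[[0,0.0005,-0.003,0.0003,1.25],[0,0.0011,-0.006,0,2.5],[0,0.0011,-0.006,0,2.5],[0,0.0011,-0.006,0,2.5],[0,0.0011,-0.006,0,2.5],[0,0.0011,-0.006,0,2.5],[0,0.0011,-0.006,0,2.5],[0,0.0011,-0.006,0,2.5],[0,0.0011,-0.006,0,2.5],[0,0.0011,-0.006,0,2.5],[0,0,0,0,0]]]' | egrep 'pos|rot|force|time'; cat > k.py <<'E'
from h import *
for c in ('side','scene','wrist'):
    viewer.read_camera(c); st=get_state()
    for n,z in (('plunger_cap',.067),('turntable_top',.054),('board_chips',.057),('board_heatsink',.057),('board_cans',.057)):
        for r in viewer.pinpoint(c,n)[:1]:
            p=onz(c,r['xy'][0]*640,r['xy'][1]*480,z,st); d=p-[.619,-.076,0]; print(c,n,round(r['confidence'],2),p.round(3),np.degrees(np.arctan2(d[1],d[0])).round(1))
E
python3 k.py
```

```text
time: 10.1
eef_pos: [0.4891, -0.0275, 0.0563]
tcp_rot: [0.996, -0.095, 0.002, -0.0]
contact_force: [-0.3, -0.6, 7.2]
finger_force: 3.3
side plunger_cap 0.43 [ 0.489 -0.035  0.067] 162.5
side turntable_top 0.75 [ 0.617 -0.072  0.054] 119.9
side board_chips 0.65 [ 0.702 -0.107  0.057] -20.7
side board_heatsink 0.81 [ 0.689 -0.046  0.057] 23.3
side board_cans 0.67 [ 0.647 -0.151  0.057] -69.3
scene plunger_cap 0.45 [ 0.698 -0.056  0.067] 13.8
scene turntable_top 0.74 [ 0.625 -0.073  0.054] 28.1
scene board_chips 0.56 [ 0.695 -0.1    0.057] -17.5
scene board_heatsink 0.77 [ 0.702 -0.049  0.057] 18.1
scene board_cans 0.73 [ 0.648 -0.15   0.057] -68.5
wrist plunger_cap 0.84 [ 0.49  -0.028  0.067] 159.6
wrist turntable_top 0.45 [ 0.606 -0.07   0.054] 154.6
```

```bash
python3 -m handwheel '[[[0,0.0005,-0.003,0,1.25],[0,0.0011,-0.006,0,2.5],[0,0.0011,-0.006,0,2.5],[0,0.0011,-0.006,0,2.5],[0,0.0005,-0.003,0,1.25],[0,0.0002,-0.0012,0,0.5],[0,0,0,0,0],[0,0,0,0,0]]]' | egrep 'pos|rot|force|time'; python3 k.py
```

```text
time: 11.67
eef_pos: [0.5002, -0.005, 0.0564]
tcp_rot: [0.983, -0.185, 0.002, -0.0]
contact_force: [1.0, 1.2, 6.4]
finger_force: 3.3
side plunger_cap 0.56 [ 0.5   -0.008  0.067] 150.1
side turntable_top 0.65 [ 0.618 -0.084  0.054] -98.4
side board_chips 0.68 [ 0.693 -0.123  0.057] -32.2
side board_heatsink 0.58 [ 0.694 -0.07   0.057] 4.7
side board_cans 0.76 [ 0.638 -0.157  0.057] -76.8
scene plunger_cap 0.48 [ 0.501 -0.009  0.067] 150.3
scene turntable_top 0.72 [ 0.613 -0.078  0.054] -161.1
scene board_chips 0.72 [ 0.686 -0.114  0.057] -29.3
scene board_heatsink 0.65 [ 0.707 -0.064  0.057] 7.7
scene board_cans 0.77 [ 0.636 -0.15   0.057] -77.5
wrist plunger_cap 0.69 [ 0.5   -0.005  0.067] 149.1
wrist board_heatsink 0.37 [0.498 0.065 0.057] 130.7
```

```bash
python3 -m handwheel '[[[0,0.0004,-0.0024,0,1],[0,0.0004,-0.0023,0,1],[0,0,0,0,0],[0,0,0,0,0]]]' | egrep 'pos|rot|contact'; python3 -m handwheel '[[[0,0,0,-0.0015,0],[0,0,0,-0.001,0],[0,0,0,0,0],[0,0,0,0,0]]]' | egrep 'pos|rot|contact'
```

```text
eef_pos: [0.5028, -0.001, 0.0565]
tcp_rot: [0.979, -0.202, 0.002, -0.0]
contact_force: [0.7, 1.0, 6.4]
eef_pos: [0.5027, -0.001, 0.0589]
tcp_rot: [0.979, -0.202, 0.002, -0.0]
contact_force: [0.2, 0.5, 5.6]
```

```bash
python3 -m handwheel '[[[0,0,0,-0.0015,0],[0,0,0,-0.0015,0],[0,0,0,-0.001,0],[0,0,0,0,0]]]' | egrep 'pos|contact'; python3 -m handwheel '[[[0,0,0,-0.001,0],[0,0,0,-0.002,0],[0,0,0,-0.002,0],[0,0,0,-0.01,0],[0,0,0,-0.02,0],[0,0,0,-0.03,0],[0,0,0,-0.03,0],[0,-0.01,0,-0.02,0],[0,-0.02,0,0,0],[0,0,0,0,0],[0,0,0,0,0]]]' | egrep 'time|pos|contact'; python3 k.py
python3 - <<'E'
from h import *
S=viewer.read_camera('side');W=viewer.read_camera('wrist')
cv2.imwrite('pics/end.png',np.hstack([cv2.resize(S[195:315,295:455],(400,300),interpolation=cv2.INTER_CUBIC),cv2.resize(W,(400,300))]))
E
```

```text
eef_pos: [0.5025, -0.0011, 0.0626]
contact_force: [2.7, -1.0, 3.1]
time: 14.48
eef_pos: [0.4718, 0.0115, 0.1759]
contact_force: [-0.3, 0.3, -1.2]
side plunger_cap 0.58 [0.5   0.01  0.067] 144.2
side turntable_top 0.71 [ 0.618 -0.077  0.054] -140.2
side board_chips 0.52 [ 0.69  -0.122  0.057] -32.7
side board_heatsink 0.84 [ 0.7   -0.065  0.057] 7.5
side board_cans 0.53 [ 0.629 -0.159  0.057] -83.0
scene plunger_cap 0.56 [0.501 0.007 0.067] 144.9
scene turntable_top 0.74 [ 0.621 -0.082  0.054] -68.9
scene board_chips 0.49 [ 0.693 -0.124  0.057] -32.9
scene board_heatsink 0.75 [ 0.696 -0.056  0.057] 14.3
scene board_cans 0.66 [ 0.632 -0.146  0.057] -79.7
wrist plunger_cap 0.75 [ 0.501 -0.001  0.067] 147.5
```

View pics/end.png

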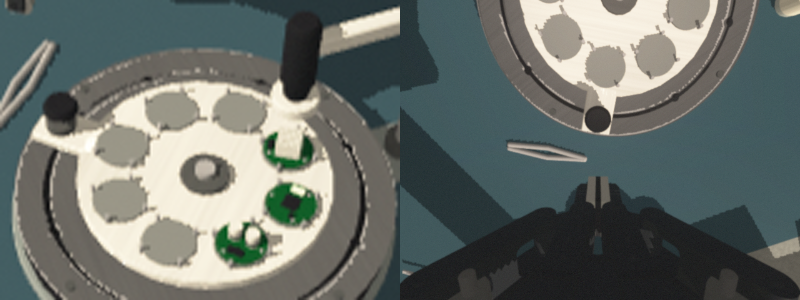

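```bash
python3 -c "
from plant import sign_off
print(sign_off())"
```

```text
the job is handed in; nothing more can be done
None
```

I turned the table one hole clockwise and handed the job in at about 15 s of robot time. In the last pictures the heat-sink board is under the microscope, the plunger is up in its hole, and all three boards are in their nests. No verdict came back.

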